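# Pull the strainer plate and present it for inspection

### The arm

A 6-joint arm with a two-finger parallel gripper is mounted at the origin on a cart in front of the work surface, level with it; the furniture and walls round the work are solid. World frame = base frame: x ahead of the robot, y to its left, z up, the work surface at z = 0. Lengths are in m, angles in rad, forces in N, time in s.
With the tool pointing down it reaches from about 0.225 to 0.875 m from the base axis. Payload 3.4 kg.
Tool frame: the origin (TCP) lies at the very end of the fingers, on their centre line; the grasp point (between the pads) lies 19 mm behind it (manip.grasp_offset is the distance from the TCP to the grasp point, in m); x points along the fingers, y is the direction in which the jaws open and shut, and the axes are right-handed (so a half turn about x gives the same grasp; the last joint's range is limited). The gripper opens to 85 mm and grips with 20 to 120 N. Pads are 22 mm wide; open, the fingers measure 114 mm over their backs; the gripper's body (76 mm by 85 mm) begins 54 mm behind the grasp point. The pads swing forward as they close: fully open they stand 13 mm farther back than shut.
Start: joints at [1.218, 0.276, 1.505, -0, 1.361, -0.121], TCP at [0.132, 0.56, 0.231] pointing down, gripper open.
Joint ranges: [-2.89, 2.89], [-0.75, 2.08], [0.22, 2.7], [-1.18, 4.32], [0.11, 2.71], [-2.7, 2.7]. Speed limits (rad/s): [2.57, 2.57, 3.14, 3.14, 3.14, 3.14].

### API

Orientations are given as a unit quaternion [w, x, y, z].
In Python, from rig import manip gives the robot as it stands.
- The arm moves only by the tool step_arm, never from a script. Its argument "increments" is a list of rows, each an object with "grip": the opening, from 0 (shut) to 1 (fully open); "delta_pos": the shift along the world's x, y, z in m, a list of three; "twist": the turn about the world's z in degrees. A call has 1 to 10 rows; each row shifts and turns the commanded pose from where the row before left it; what a row does not reach is not made up. A row lasts 1/12 s, in which the tool goes at most 41.7 mm and 7.16 degrees, less where a joint would pass 70% of its speed; a pose out of reach is approached as far as the arm can. A call with a gripper value outside its range is refused whole. The fingers move at their own pace and stop on an object; "force" is the grip in N (left out, the last holds). Time passes only in rows, so rows that do not move let the fingers close. It gives the time, the measured TCP pose, the force and the opening at its end, in the units of the state.
- manip.get_state(): the state, without advancing time (a new reading comes with each control period).
- manip.get_image(name): name is "scene" or "side" or "wrist"; returns a dict with "img" (420x560x3 uint8, red, green, blue), "fx", "fy", "cx", "cy" (pixels), "D" ([k1, k2, p1, p2, k3] as OpenCV has them; the pictures are not rectified), "rvec" (rotation vector, rad) and "tvec" (3), from world to camera coordinates, as OpenCV has them; the wrist camera has in their place "mount" (4x4, takes a point from camera to tool coordinates, whose origin is the TCP and whose axes are the tool frame's). Camera axes: x right, y down, z forward; pixel columns grow to the right and rows downward; lengths in m; the calibration is good to about 2 mm. A picture is of the moment at which its call begins: read the wrist's pose just before it. There is no depth.
- manip.sign_off(): hands the job in, once; it reports no verdict.
The state is a dict: "clock": time; "qpos": joint angles; "qd": joint speeds; "effort": joint torques, N m; "position": TCP position; "ee_rot": TCP orientation; "contact_force": force on the tool from outside, world axes, zero at the start; "moment": the same for the moment, N m; "width": finger opening in m.
Only numpy, scipy, OpenCV 4.12 (cv2) and the standard library are available. Lean on these libraries where they do the work, as an engineer would, in place of code of your own. Each camera call takes 0.05 s, during which the arm holds its last target. There are 200 camera calls.

### The job

Open the grey strainer housing on the worktop: swing its latch lever well forward, clear of the cover, then lift the cover by its rolled tab and lay it back past upright, so that it stays open. Draw the mesh strainer plate straight up out of its slot by the black grip and hold it up for inspection right above the sample cup: upright and still, a few centimetres over the cup's rim without touching it, with the mesh face parallel to the front edge of the worktop. Finish while holding the plate there, and leave the cup and the other things on the worktop where they stand.

Things in the scene. Friction and masses are not known exactly. Their poses are not given: they have to be found in the camera images.
- housing: Fixed grey box on a steel flange (124 x 172 x 6 mm), box 90 x 140 mm (x, y), rim 80 mm up, walls 5 mm, inner floor 11 mm up; hose barbs stick out 27 mm left and right. Aluminium cover on top, highest point 89 mm, hinged at the back. Origin: centre of underside, on the worktop; x from front (latch side, toward the robot) to back (hinge side), y to its left, z up. Place and yaw vary.
- latch (a joint): Latch lever on the housing's front, rad: 0 = upright, hooked over the cover's lip (the cover can then rise only about 3 mm); grows as its top swings forward and down to the stop at 1.9. Hook clear of the cover from about 0.2. Stays where it is left (friction 0.03 Nm, 50 g).
- latch_tip (a point): Centre of the rolled finger end at the top of the latch lever: a steel roll 8 mm thick, 22 mm wide (along the housing's y), free on both sides. Moves with the lever, 68 mm from its axis. When latched it lies at (-66, -32, 104) mm in the housing's frame, above and in front of the cover.
- latch_hinge (a point): Point on the latch lever's axis, middle of its width, at (-49, -32, 38) mm in the housing's frame; the axis is parallel to the housing's y. Axes as the housing's.
- cover (a joint): Hinged cover, rad: 0 = shut, 1.57 = upright, 2.0 = leaning back on its stop. Stiff hinge (about 0.18 Nm of friction, cover 250 g): stays at any angle.
- cover_tab (a point): Centre of the rolled end of the cover's lift tab: a roll 10 mm thick, 28 mm wide (along the housing's y), on a flat tab that sticks out 26 mm in front of the cover's left half. Moves with the cover, 120 mm from its axis; when shut at (-72, 32, 83.5) mm in the housing's frame, with nothing beneath it down to the flange and free on both sides.
- cover_hinge (a point): Point on the cover's hinge axis behind the lift tab, at (48, 32, 83) mm in the housing's frame; the axis is parallel to the housing's y. Axes as the housing's.
- strainer_plate: Steel-framed mesh plate, 64 mm wide (x), 5 mm thick (y), 50 mm high, 80 g. Origin: middle of its lower edge; z up. Black grip on top, 32 x 10 mm (x, y), 51 to 66 mm above the origin. Starts upright under the cover at (0, 0, 11) mm in the housing's frame, same axes, in guide slots 7.5 mm wide in the front and back walls (rails end 65 mm above the worktop); 60 mm free to the box's side walls.
- sample_cup: Loose, light, open milky-white plastic cup, 70 mm across the rim, 58 mm high, standing on the worktop left or right of the housing and nearer the robot. Origin: centre of its underside.
- bench_timer: Loose bench timer lying flat, 66 x 62 x 19 mm, on the other side from the cup; not to be moved. Origin: centre of its underside.
- tweezers: Loose steel tweezers lying between the robot and the housing, on the right, 14 x 125 x 10 mm (long along its y); not to be moved. Origin: centre of its underside.
- bench_brush: Loose wooden bench brush lying between the robot and the housing, on the left, 33 x 163 x 11 mm (long along its y); not to be moved. Origin: centre of its underside.
- worktop_ahead (a point): Unmarked point on the worktop, 450 mm straight ahead of the robot's base; its y runs along the worktop's front edge (to the left), its x straight away from the robot, z up. In the end the plate's y must be parallel to this x, either way round.

How it is judged:
By the outcome, as a careful person would: the job done as asked, in the order asked, and still so for the second after the job is handed in, while the arm keeps its last pose, push and grip.
It also fails if it takes over 54 s, if anything falls off the work surface, if the arm or the gripper's body presses on something with over 40 N, if the wrist force passes 120 N, or if a joint passes its speed limit or range.

## Working session

There is one attempt and no reset: what is moved stays moved. The work goes in short steps, Python scripts to look and compute and a tool call to move; the robot and the scene stay as the last step left them, time stands still between calls to the robot, and variables do not carry over. Pictures are saved under pics/ and viewed, about 8 in all and at most 12, crops included, and the job is handed in when it is done.

Besides the shell and the picture viewer there is one more tool, called after "Request:" by a JSON object that holds its "method" and its "body". step_arm: Moves the arm, as the interface text tells. Its arguments: {"type":"object","properties":{"increments":{"type":"array"},"force":{"type":"number"}},"required":["increments"]}

```bash
mkdir -p pics; ls; python3 - <<'E'
from rig import manip
import cv2,numpy as np,pickle
print(manip.get_state())
d={}
for n in("scene","side"):
    g=manip.get_image(n);d[n]=g
    cv2.imwrite(f"pics/{n}0.png",g["img"][:,:,::-1])
    print(n,{k:v for k,v in g.items() if k!="img"})
pickle.dump(d,open("d0.pkl","wb"))
E
```

```text
pics
{'clock': 0.0, 'qpos': array([ 1.21797115e+00,  2.76611016e-01,  1.50610894e+00, -2.26215699e-05,
        1.36067410e+00, -1.20996239e-01]), 'qd': array([-2.74332088e-03, -6.57559342e-04, -1.19544700e-03, -4.43402876e-04,
        3.54651945e-04,  6.60249687e-06]), 'effort': array([ 1.17268151e-03, -4.16775942e+01, -2.45797867e+01, -2.74783397e-04,
        1.11589683e-02, -8.48884909e-07]), 'position': array([0.13194553, 0.55913606, 0.2304402 ]), 'ee_rot': array([ 0.70221973,  0.08115785,  0.70250348, -0.08239972]), 'contact_force': array([ 0.58959803, -0.28904668,  0.58934517]), 'moment': array([-0.024797  , -0.03663149, -0.00380993]), 'width': 0.08521071707876303}
scene {'fx': 490.21562606053556, 'fy': 490.21562606053556, 'cx': 276.34163197885454, 'cy': 215.35013672951393, 'D': array([-0.1777874,  0.       ,  0.       ,  0.       ,  0.       ]), 'rvec': array([ 1.80531507, -0.95801367,  0.58492261]), 'tvec': array([-0.27886096,  0.27727588,  0.63382144])}
side {'fx': 387.11871534040847, 'fy': 387.11871534040847, 'cx': 284.9197004192418, 'cy': 209.75984806641816, 'D': array([-0.01349152,  0.        ,  0.        ,  0.        ,  0.        ]), 'rvec': array([ 1.97743642, -0.04965708,  0.05899294]), 'tvec': array([-0.50229515,  0.09239605,  0.85708546])}
```

View pics/scene0.png

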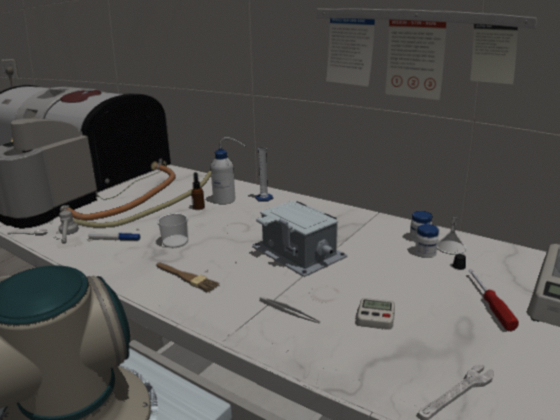

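View pics/side0.png

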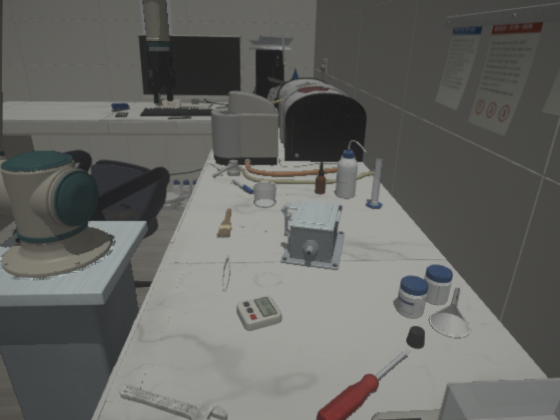

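Both views show the housing (scene about (300,235), side (315,232)), and the cup on the left (scene (174,231), side (264,193)). I'll zoom in for keypoints.

```bash
python3 - <<'E'
import cv2,pickle,numpy as np
d=pickle.load(open("d0.pkl","rb"))
a=d["scene"]["img"][190:280,240:360];b=d["side"]["img"][185:275,265:365]
a=cv2.resize(a,None,fx=6.6,fy=6.6,interpolation=3)[:594,:792]
cv2.imwrite("pics/ca.png",np.clip(a[:,:,::-1]*1.6,0,255))
b=cv2.resize(b,None,fx=6.6,fy=6.6,interpolation=3)
cv2.imwrite("pics/cb.png",np.clip(b[:,:,::-1]*1.6,0,255))
E
```

```text
[ WARN:0@0.096] global loadsave.cpp:1063 imwrite_ Unsupported depth image for selected encoder is fallbacked to CV_8U.
```

View pics/ca.png

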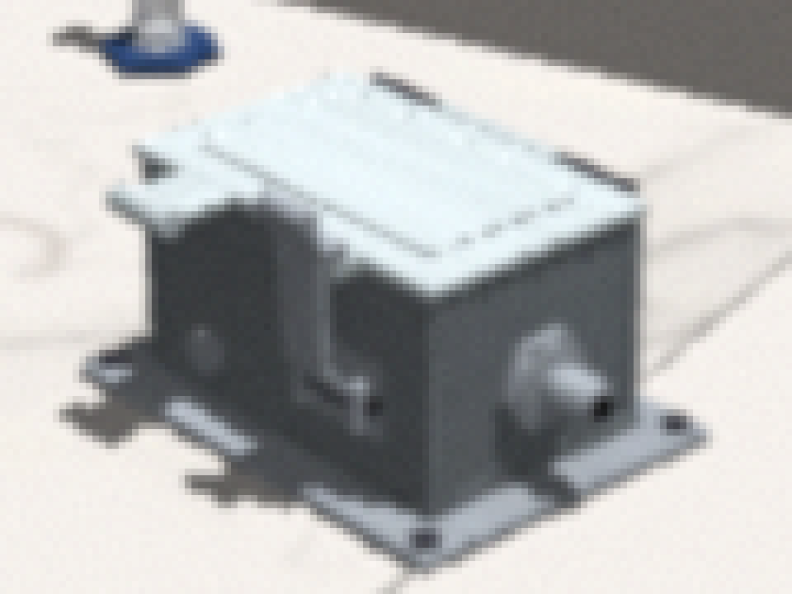

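View pics/cb.png

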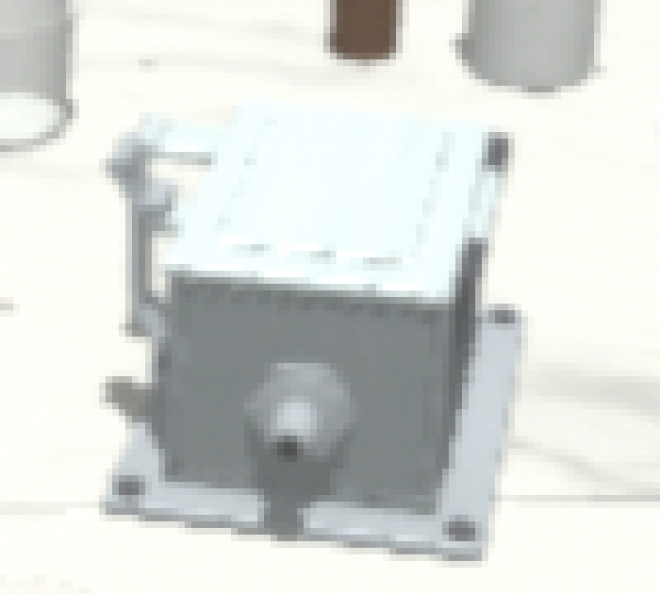

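The crops show the flange and box corners clearly. The latch is upright, its tip at side crop (122,165), and the tab is at the left front. Next I'll fit the poses.

```bash
cat >h.py <<'E'
import numpy as np,cv2,pickle
from scipy.optimize import least_squares
def proj(g,P):
    K=np.array([[g["fx"],0,g["cx"]],[0,g["fy"],g["cy"]],[0,0,1]])
    return cv2.projectPoints(np.atleast_2d(np.asarray(P,float)),g["rvec"],g["tvec"],K,g["D"])[0][:,0]
def ray(g,uv):  # world point on z plane
    K=np.array([[g["fx"],0,g["cx"]],[0,g["fy"],g["cy"]],[0,0,1]])
    n=cv2.undistortPoints(np.array([[uv]],float),K,g["D"])[0,0]
    R=cv2.Rodrigues(g["rvec"])[0];return -R.T@g["tvec"],R.T@np.r_[n,1]
def onz(g,uv,z=0):
    c,d=ray(g,uv);return c+d*(z-c[2])/d[2]
def H(p,P):  # housing frame mm -> world m
    x,y,a=p;P=np.atleast_2d(P)/1000.;c,s=np.cos(a),np.sin(a)
    return np.c_[x+c*P[:,0]-s*P[:,1],y+s*P[:,0]+c*P[:,1],P[:,2]]
E
python3 - <<'E'
from h import *
d=pickle.load(open("d0.pkl","rb"));S,T=d["scene"],d["side"]
A=np.array([[-62,-86,2],[62,-86,5],[-62,86,5],[-45,-70,6],[45,-70,6]]);a=np.array([[422,568],[708,435],[82,370],[430,512],[640,418]])/6.6+[240,190]-.5
B=np.array([[-62,-86,2],[62,-86,3],[62,86,6],[-45,-70,6],[45,-70,6],[-66,-43,104]]);b=np.array([[105,513],[480,560],[522,310],[165,482],[435,510],[122,165]])/6.6+[265,185]-.5
f=lambda p:np.r_[proj(S,H(p,A))-a,proj(T,H(p,B))-b].ravel()
r=least_squares(f,[.6,0,0]);print("housing",r.x,np.degrees(r.x[2]));print(f(r.x).reshape(-1,2).round(1))
t=np.linspace(0,6.28,60)
def cup(p,g):
    q=lambda R,z:np.c_[p[0]+R*np.cos(t),p[1]+R*np.sin(t),0*t+z]
    P=proj(g,np.r_[q(.035,.058),q(.028,0)]);return np.r_[P.min(0),P.max(0)]
f=lambda p:np.r_[cup(p,S)-[160,216,188,249],cup(p,T)-[251.5,181,276.5,207]]
c=least_squares(f,[.5,.3]);print("cup",c.x,f(c.x).round(1))
for n,uv,w in(("timer s",(376,311),.01),("tweez ends",(261,299),.005),("",(318,320),.005),("brush",(158,264),.005),("",(216,288),.005)):print(n,onz(S,uv,w).round(3))
for n,uv,w in(("timer",(259,311),.015),("tweez",(228,258),.005),("",(226,287),.005),("brush",(229,209),.005),("",(224,235),.005)):print(n,onz(T,uv,w).round(3))
np.save("hp.npy",r.x)
for k in([-66,-32,104],[-72,32,83.5],[48,32,83],[0,0,70]):print(k,H(r.x,k).round(4))
E
```

```text
housing [ 0.57095836  0.00233243 -0.27238774] -15.606668160121455
[[ 0.2 -0.1]
 [ 0.4 -1.8]
 [-0.7 -1.5]
 [-0.1  0.7]
 [-0.4  0.3]
 [-0.7 -0.2]
 [ 0.5 -0.3]
 [ 0.2  0.4]
 [-0.5  0.2]
 [ 0.1  1.1]
 [-0.1  1. ]]
cup [0.45672569 0.25708016] [-1.8 -3.2  1.6 -0.9 -0.6  1.4 -0.9  2.1]
timer s [ 0.444 -0.239  0.01 ]
tweez ends [ 0.373 -0.045  0.005]
 [ 0.375 -0.164  0.005]
brush [0.358 0.212 0.005]
 [0.356 0.048 0.005]
timer [ 0.444 -0.244  0.015]
tweez [ 0.377 -0.048  0.005]
 [ 0.381 -0.157  0.005]
brush [0.361 0.22  0.005]
 [0.36  0.061 0.005]
[-66, -32, 104] [[ 0.4988 -0.0107  0.104 ]]
[-72, 32, 83.5] [[0.5102 0.0525 0.0835]]
[48, 32, 83] [[0.6258 0.0202 0.083 ]]
[0, 0, 70] [[0.571  0.0023 0.07  ]]
```

```bash
python3 - <<'E'
from h import *
from scipy.spatial.transform import Rotation as Ro
from rig import manip
s=manip.get_state();q=s["ee_rot"];R=Ro.from_quat([*q[1:],q[0]]).as_matrix()
print(R.round(3),np.degrees(np.arctan2(R[1,1],R[0,1])))
hp=np.load("hp.npy")
for th in(0,.2,.4,.6,.8,1,1.2,1.4):
    print("L",th,H(hp,[-49-68*np.sin(.252+th),-32,38+68*np.cos(.252+th)])[0].round(4))
for th in np.arange(0,2.01,.2):
    print("C",round(th,1),H(hp,[48-120*np.cos(th),32,83.5+120*np.sin(th)])[0].round(4))
E
```

```text
[[-0.001  0.23   0.973]
 [-0.002  0.973 -0.23 ]
 [-1.    -0.002 -0.   ]] 76.71740283834693
L 0 [ 0.4988 -0.0107  0.1039]
L 0.2 [ 0.4866 -0.0073  0.0992]
L 0.4 [ 0.4754 -0.0042  0.0921]
L 0.6 [ 0.4659 -0.0015  0.0828]
L 0.8 [0.4583 0.0006 0.0717]
L 1 [0.453  0.0021 0.0593]
L 1.2 [0.4501 0.0029 0.0461]
L 1.4 [0.4499 0.0029 0.0325]
C 0.0 [0.5102 0.0525 0.0835]
C 0.2 [0.5125 0.0519 0.1073]
C 0.4 [0.5193 0.05   0.1302]
C 0.6 [0.5304 0.0469 0.1513]
C 0.8 [0.5453 0.0427 0.1696]
C 1.0 [0.5634 0.0377 0.1845]
C 1.2 [0.5839 0.0319 0.1953]
C 1.4 [0.6062 0.0257 0.2018]
C 1.6 [0.6292 0.0193 0.2034]
C 1.8 [0.6521 0.0129 0.2004]
C 2.0 [0.6739 0.0068 0.1926]
```

Request:
{"method": "step_arm", "body": {"increments": [{"grip": 0.6, "delta_pos": [0.02, -0.034, 0], "twist": -2.3}, {"grip": 0.6, "delta_pos": [0.02, -0.034, 0], "twist": 0}, {"grip": 0.6, "delta_pos": [0.02, -0.034, 0], "twist": 0}, {"grip": 0.6, "delta_pos": [0.02, -0.034, 0], "twist": 0}, {"grip": 0.6, "delta_pos": [0.02, -0.034, 0], "twist": 0}, {"grip": 0.6, "delta_pos": [0.02, -0.034, 0], "twist": 0}, {"grip": 0.6, "delta_pos": [0.02, -0.034, 0], "twist": 0}, {"grip": 0.6, "delta_pos": [0.02, -0.034, 0], "twist": 0}, {"grip": 0.6, "delta_pos": [0.02, -0.034, 0], "twist": 0}, {"grip": 0.6, "delta_pos": [0.02, -0.034, 0], "twist": 0}]}}

```text
clock: 0.93
position: [0.3323, 0.2178, 0.2312]
ee_rot: [0.701, 0.096, 0.701, -0.096]
contact_force: [0.8, 0.7, 0.1]
width: 0.0515
```

Request:
{"method": "step_arm", "body": {"increments": [{"grip": 0.6, "delta_pos": [0.02, -0.032, 0], "twist": 0}, {"grip": 0.6, "delta_pos": [0.02, -0.032, 0], "twist": 0}, {"grip": 0.6, "delta_pos": [0.02, -0.032, 0], "twist": 0}, {"grip": 0.6, "delta_pos": [0.02, -0.032, 0], "twist": 0}, {"grip": 0.6, "delta_pos": [0.02, -0.032, 0], "twist": 0}, {"grip": 0.6, "delta_pos": [0.02, -0.032, 0], "twist": 0}, {"grip": 0.6, "delta_pos": [0.01, -0.02, 0], "twist": 0}, {"grip": 0.6, "delta_pos": [0, 0, 0], "twist": 0}, {"grip": 0.6, "delta_pos": [0, 0, 0], "twist": 0}]}}

```text
clock: 1.68
position: [0.4621, 0.0068, 0.2307]
ee_rot: [0.7, 0.097, 0.701, -0.097]
contact_force: [0.2, -1.1, -0.2]
width: 0.0511
```

```bash
cat >>h.py <<'E'
from scipy.spatial.transform import Rotation as Ro
def wrist(name):
    from rig import manip
    s=manip.get_state();g=manip.get_image("wrist");q=s["ee_rot"]
    T=np.eye(4);T[:3,:3]=Ro.from_quat([*q[1:],q[0]]).as_matrix();T[:3,3]=s["position"]
    W=np.linalg.inv(T@g["mount"]);g["rvec"]=cv2.Rodrigues(W[:3,:3])[0].ravel();g["tvec"]=W[:3,3]
    pickle.dump(g,open(name+".pkl","wb"))
    print(s["clock"],s["position"].round(4),q.round(3),s["contact_force"].round(1),s["width"].round(4),"cam",(T@g["mount"])[:3,3].round(3))
    return g
def mark(g,P,name,s=1.4):
    im=np.ascontiguousarray(g["img"][:,:,::-1]);im=cv2.resize(im,None,fx=s,fy=s)
    for u in proj(g,P):cv2.drawMarker(im,tuple(int(v) for v in u*s),(0,0,255),0,12,1)
    cv2.imwrite(f"pics/{name}.png",im)
E
python3 - <<'E'
from h import *
hp=np.load("hp.npy");g=wrist("w1")
mark(g,H(hp,[[-66,-43,108],[-66,-21,108],[-72,18,88.5],[-72,46,88.5],[-62,-86,6],[-62,86,6],[62,-86,6]]),"w1")
E
```

```text
Traceback (most recent call last):
  File "h.py", line 22, in wrist
    print(s["clock"],s["position"].round(4),q.round(3),s["contact_force"].round(1),s["width"].round(4),"cam",(T@g["mount"])[:3,3].round(3))
                                                                                   ^^^^^^^^^^^^^^^^
AttributeError: 'float' object has no attribute 'round'
```

```bash
sed -i 's/s\["width"\].round(4)/round(s["width"],4)/' h.py; python3 - <<'E'
from h import *
hp=np.load("hp.npy");g=wrist("w1")
mark(g,H(hp,[[-66,-43,108],[-66,-21,108],[-72,18,88.5],[-72,46,88.5],[-62,-86,6],[-62,86,6],[62,-86,6]]),"w1")
E
```

```text
1.7333 [0.4615 0.0077 0.2308] [ 0.7    0.097  0.701 -0.096] [-0.7  0.2  0.6] 0.0515 cam [0.384 0.03  0.373]
```

View pics/w1.png

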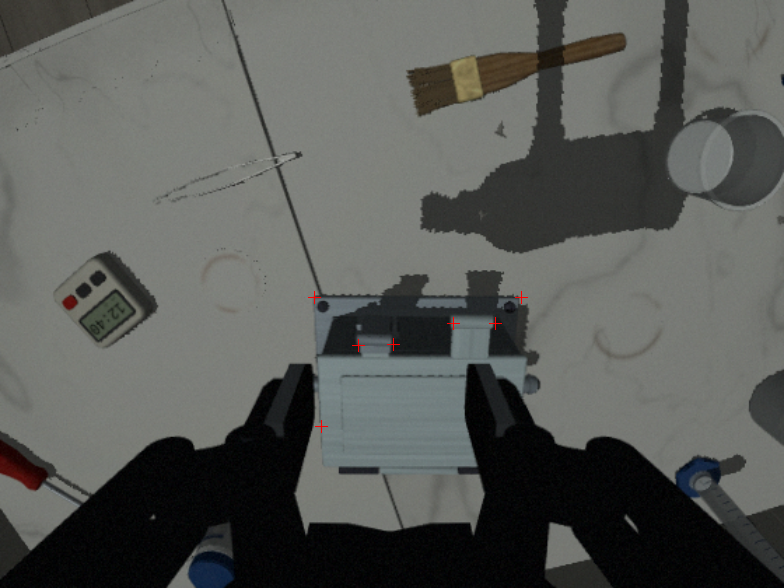

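The wrist view confirms the fit. The marks fall on the latch roll (375,344), the tab roll (473,323) and the flange corners, all within about 1–2 mm. Now I'll grip the latch roll.

Request:
{"method": "step_arm", "body": {"increments": [{"grip": 0.6, "delta_pos": [0.02, -0.01, 0], "twist": 0}, {"grip": 0.6, "delta_pos": [0.0175, -0.009, 0], "twist": 0}, {"grip": 0.6, "delta_pos": [0, 0, -0.03], "twist": 0}, {"grip": 0.6, "delta_pos": [0, 0, -0.03], "twist": 0}, {"grip": 0.6, "delta_pos": [0, 0, -0.03], "twist": 0}, {"grip": 0.6, "delta_pos": [0, 0, -0.025], "twist": 0}, {"grip": 0.6, "delta_pos": [0, 0, -0.015], "twist": 0}, {"grip": 0.6, "delta_pos": [0, 0, -0.01], "twist": 0}, {"grip": 0.6, "delta_pos": [0, 0, 0], "twist": 0}, {"grip": 0.6, "delta_pos": [0, 0, 0], "twist": 0}]}}

```text
clock: 2.62
position: [0.4995, -0.0105, 0.0916]
ee_rot: [0.701, 0.095, 0.701, -0.095]
contact_force: [0.1, -0.6, 0.2]
width: 0.0512
```

Request:
{"method": "step_arm", "body": {"increments": [{"grip": 0.2, "delta_pos": [0, 0, 0], "twist": 0}, {"grip": 0.15, "delta_pos": [0, 0, 0], "twist": 0}, {"grip": 0.15, "delta_pos": [0, 0, 0], "twist": 0}, {"grip": 0.15, "delta_pos": [0, 0, 0], "twist": 0}, {"grip": 0.15, "delta_pos": [0, 0, 0], "twist": 0}, {"grip": 0.15, "delta_pos": [0, 0, 0], "twist": 0}], "force": 25}}

```text
clock: 3.12
position: [0.5, -0.0126, 0.0928]
ee_rot: [0.701, 0.095, 0.7, -0.096]
contact_force: [-3.8, -4.1, 5.8]
width: 0.0209
```

Request:
{"method": "step_arm", "body": {"increments": [{"grip": 0.15, "delta_pos": [-0.006, 0.0017, -0.0023], "twist": 0}, {"grip": 0.15, "delta_pos": [-0.006, 0.0017, -0.0025], "twist": 0}, {"grip": 0.15, "delta_pos": [-0.0056, 0.0016, -0.0035], "twist": 0}, {"grip": 0.15, "delta_pos": [-0.0056, 0.0016, -0.0036], "twist": 0}, {"grip": 0.15, "delta_pos": [-0.0048, 0.0014, -0.0046], "twist": 0}, {"grip": 0.15, "delta_pos": [-0.0048, 0.0014, -0.0047], "twist": 0}, {"grip": 0.15, "delta_pos": [-0.0038, 0.001, -0.0055], "twist": 0}, {"grip": 0.15, "delta_pos": [-0.0038, 0.001, -0.0056], "twist": 0}, {"grip": 0.15, "delta_pos": [-0.0027, 0.0008, -0.0062], "twist": 0}, {"grip": 0.15, "delta_pos": [-0.0027, 0.0008, -0.0062], "twist": 0}]}}

```text
clock: 3.95
position: [0.4538, 0.0007, 0.047]
ee_rot: [0.701, 0.095, 0.7, -0.096]
contact_force: [-1.5, -5.7, 4.2]
width: 0.021
```

Request:
{"method": "step_arm", "body": {"increments": [{"grip": 0.15, "delta_pos": [-0.0015, 0.0004, -0.0066], "twist": 0}, {"grip": 0.15, "delta_pos": [-0.0015, 0.0004, -0.0066], "twist": 0}, {"grip": 0.15, "delta_pos": [0, 0, 0], "twist": 0}, {"grip": 0.15, "delta_pos": [0, 0, 0], "twist": 0}, {"grip": 0.6, "delta_pos": [0, 0, 0], "twist": 0}, {"grip": 0.6, "delta_pos": [0, 0, 0], "twist": 0}, {"grip": 0.6, "delta_pos": [0, 0, 0], "twist": 0}, {"grip": 0.6, "delta_pos": [0, 0, 0], "twist": 0}]}}

```text
clock: 4.62
position: [0.4511, 0.0027, 0.0335]
ee_rot: [0.701, 0.096, 0.7, -0.096]
contact_force: [1.2, -1.0, 0.0]
width: 0.0513
```

Request:
{"method": "step_arm", "body": {"increments": [{"grip": 0.6, "delta_pos": [0, 0, 0.04], "twist": 0}, {"grip": 0.6, "delta_pos": [0, 0, 0.04], "twist": 0}, {"grip": 0.6, "delta_pos": [0, 0, 0.03], "twist": 0}, {"grip": 0.6, "delta_pos": [0.03, 0.025, 0], "twist": 0}, {"grip": 0.6, "delta_pos": [0.029, 0.025, 0], "twist": 0}, {"grip": 0.6, "delta_pos": [0, 0, 0], "twist": 0}, {"grip": 0.6, "delta_pos": [0, 0, 0], "twist": 0}]}}

```text
clock: 5.2
position: [0.5109, 0.0536, 0.1434]
ee_rot: [0.701, 0.095, 0.701, -0.095]
contact_force: [-0.1, -1.1, -0.6]
width: 0.0512
```

```bash
python3 - <<'E'
from h import *
hp=np.load("hp.npy");g=wrist("w2")
P=[[-49-68*np.sin(.252+t),y,38+68*np.cos(.252+t)] for t in(1.2,) for y in(-43,-21)]
mark(g,H(hp,P+[[-72,18,88.5],[-72,46,88.5],[-62,-86,6],[-62,86,6]]),"w2")
E
```

```text
5.2 [0.5109 0.0536 0.1434] [ 0.701  0.095  0.701 -0.095] [-0.1 -1.1 -0.6] 0.0512 cam [0.433 0.075 0.286]
```

View pics/w2.png

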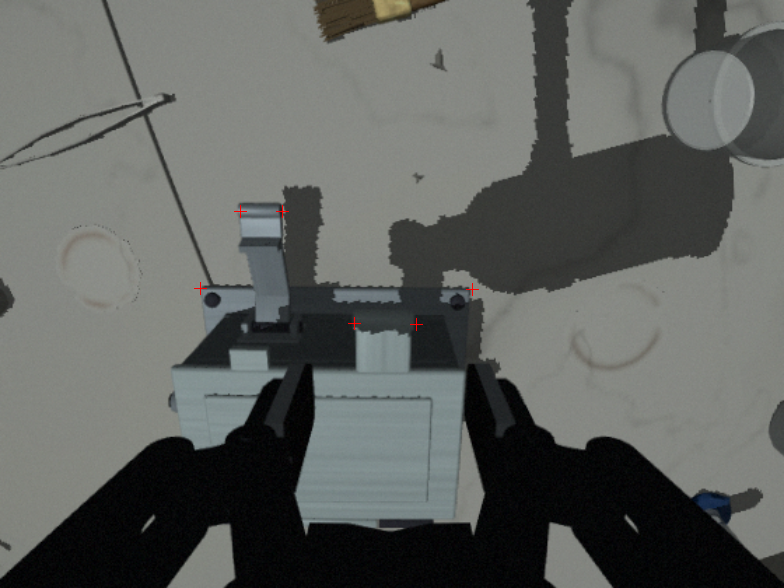

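The latch lies forward at about 1.2 rad, with its roll at (262,211) on the predicted marks. The tab roll is at (385,323), also as predicted. I'll descend on the tab.

Request:
{"method": "step_arm", "body": {"increments": [{"grip": 0.6, "delta_pos": [0, -0.001, -0.03], "twist": 0}, {"grip": 0.6, "delta_pos": [0, 0, -0.025], "twist": 0}, {"grip": 0.6, "delta_pos": [0, 0, -0.018], "twist": 0}, {"grip": 0.6, "delta_pos": [0, 0, 0], "twist": 0}, {"grip": 0.2, "delta_pos": [0, 0, 0], "twist": 0}, {"grip": 0.2, "delta_pos": [0, 0, 0], "twist": 0}, {"grip": 0.2, "delta_pos": [0, 0, 0], "twist": 0}, {"grip": 0.2, "delta_pos": [0, 0, 0], "twist": 0}, {"grip": 0.2, "delta_pos": [0, 0, 0], "twist": 0}, {"grip": 0.2, "delta_pos": [0, 0, 0], "twist": 0}], "force": 40}}

```text
clock: 6.08
position: [0.5099, 0.051, 0.0713]
ee_rot: [0.701, 0.095, 0.7, -0.096]
contact_force: [-2.1, -2.7, 3.2]
width: 0.0263
```

Request:
{"method": "step_arm", "body": {"increments": [{"grip": 0.2, "delta_pos": [0.0006, -0.0002, 0.012], "twist": 0}, {"grip": 0.2, "delta_pos": [0.0017, -0.0004, 0.0118], "twist": 0}, {"grip": 0.2, "delta_pos": [0.0028, -0.0008, 0.0117], "twist": 0}, {"grip": 0.2, "delta_pos": [0.004, -0.0011, 0.0112], "twist": 0}, {"grip": 0.2, "delta_pos": [0.005, -0.0014, 0.0108], "twist": 0}, {"grip": 0.2, "delta_pos": [0.0061, -0.0017, 0.0103], "twist": 0}, {"grip": 0.2, "delta_pos": [0.007, -0.002, 0.0095], "twist": 0}, {"grip": 0.2, "delta_pos": [0.0079, -0.0022, 0.0088], "twist": 0}, {"grip": 0.2, "delta_pos": [0.0087, -0.0024, 0.0079], "twist": 0}, {"grip": 0.2, "delta_pos": [0.0094, -0.0026, 0.007], "twist": 0}]}}

```text
clock: 6.92
position: [0.5612, 0.0363, 0.1708]
ee_rot: [0.699, 0.095, 0.702, -0.096]
contact_force: [-1.8, -3.1, -4.0]
width: 0.0265
```

Request:
{"method": "step_arm", "body": {"increments": [{"grip": 0.2, "delta_pos": [0.01, -0.0028, 0.0059], "twist": 0}, {"grip": 0.2, "delta_pos": [0.0105, -0.003, 0.0049], "twist": 0}, {"grip": 0.2, "delta_pos": [0.011, -0.003, 0.0038], "twist": 0}, {"grip": 0.2, "delta_pos": [0.0113, -0.0032, 0.0027], "twist": 0}, {"grip": 0.2, "delta_pos": [0.0115, -0.0032, 0.0014], "twist": 0}, {"grip": 0.2, "delta_pos": [0.0115, -0.0032, 0.0002], "twist": 0}, {"grip": 0.2, "delta_pos": [0.0115, -0.0032, -0.0009], "twist": 0}, {"grip": 0.2, "delta_pos": [0.0114, -0.0032, -0.0021], "twist": 0}]}}

```text
clock: 7.58
position: [0.6517, 0.0105, 0.1891]
ee_rot: [0.701, 0.095, 0.7, -0.097]
contact_force: [-3.5, -3.8, 4.9]
width: 0.0261
```

Request:
{"method": "step_arm", "body": {"increments": [{"grip": 0.2, "delta_pos": [0.011, -0.003, -0.0033], "twist": 0}, {"grip": 0.2, "delta_pos": [0.005, -0.0014, -0.002], "twist": 0}, {"grip": 0.2, "delta_pos": [0, 0, 0], "twist": 0}, {"grip": 0.6, "delta_pos": [0, 0, 0], "twist": 0}, {"grip": 0.6, "delta_pos": [0, 0, 0], "twist": 0}, {"grip": 0.6, "delta_pos": [0, 0, 0], "twist": 0}, {"grip": 0.6, "delta_pos": [0, 0, 0], "twist": 0}, {"grip": 0.6, "delta_pos": [0, 0, 0.03], "twist": 0}, {"grip": 0.6, "delta_pos": [0, 0, 0.03], "twist": 0}, {"grip": 0.6, "delta_pos": [-0.02, 0.004, 0.02], "twist": 0}]}}

```text
clock: 8.42
position: [0.6511, 0.0111, 0.2635]
ee_rot: [0.702, 0.096, 0.699, -0.096]
contact_force: [0.2, -0.5, 0.4]
width: 0.0511
```

Request:
{"method": "step_arm", "body": {"increments": [{"grip": 0.6, "delta_pos": [-0.025, 0, 0], "twist": 0}, {"grip": 0.6, "delta_pos": [-0.025, 0, 0], "twist": 0}, {"grip": 0.6, "delta_pos": [-0.025, -0.004, -0.02], "twist": 0}, {"grip": 0.6, "delta_pos": [-0.002, -0.004, -0.03], "twist": 0}, {"grip": 0.6, "delta_pos": [0, 0, 0], "twist": 0}, {"grip": 0.6, "delta_pos": [0, 0, 0], "twist": 0}]}}

```text
clock: 8.92
position: [0.5698, 0.0038, 0.2112]
ee_rot: [0.7, 0.096, 0.701, -0.096]
contact_force: [0.6, 0.7, 0.5]
width: 0.0517
```

```bash
python3 - <<'E'
from h import *
hp=np.load("hp.npy");g=wrist("w3")
mark(g,H(hp,[[-16,0,77],[16,0,77],[-45,-70,80],[-45,70,80],[45,-70,80]]+[[48-120*np.cos(t),32,83.5+120*np.sin(t)] for t in(1.57,1.9)]),"w3")
E
```

```text
8.9167 [0.5698 0.0038 0.2112] [ 0.7    0.096  0.701 -0.096] [0.6 0.7 0.5] 0.0517 cam [0.493 0.026 0.354]
```

View pics/w3.png

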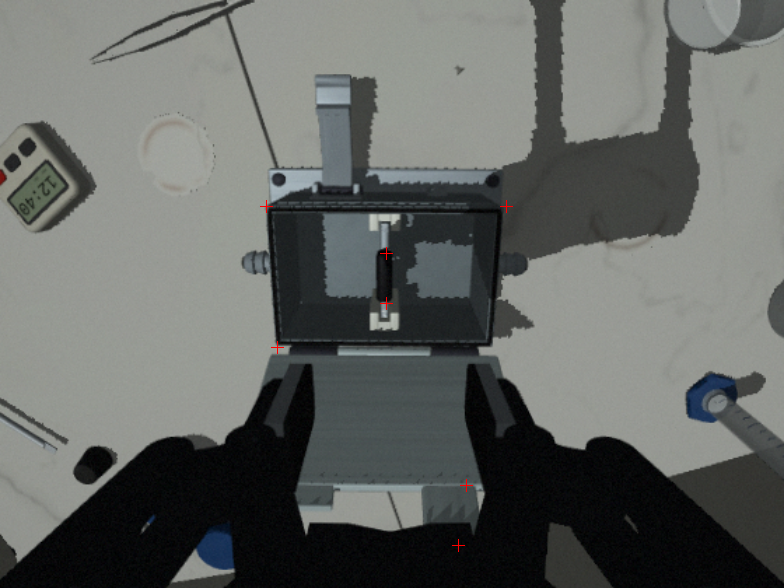

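The cover lies back near the 1.9 rad mark and stays there. The plate grip is visible at (384,276), within 1 mm of its mark. I'll descend and grip it.

Request:
{"method": "step_arm", "body": {"increments": [{"grip": 0.6, "delta_pos": [0.001, -0.0028, -0.03], "twist": 0}, {"grip": 0.6, "delta_pos": [0, 0, -0.035], "twist": 0}, {"grip": 0.6, "delta_pos": [0, 0, -0.035], "twist": 0}, {"grip": 0.6, "delta_pos": [0, 0, -0.03], "twist": 0}, {"grip": 0.6, "delta_pos": [0, 0, -0.018], "twist": 0}, {"grip": 0.6, "delta_pos": [0, 0, -0.01], "twist": 0}, {"grip": 0.6, "delta_pos": [0, 0, 0], "twist": 0}, {"grip": 0.6, "delta_pos": [0, 0, 0], "twist": 0}]}}

```text
clock: 9.63
position: [0.5736, 0.0006, 0.055]
ee_rot: [0.701, 0.096, 0.7, -0.096]
contact_force: [-0.0, -1.2, 0.5]
width: 0.0512
```

Request:
{"method": "step_arm", "body": {"increments": [{"grip": 0.2, "delta_pos": [0, 0, 0], "twist": 0}, {"grip": 0.05, "delta_pos": [0, 0, 0], "twist": 0}, {"grip": 0.0, "delta_pos": [0, 0, 0], "twist": 0}, {"grip": 0.0, "delta_pos": [0, 0, 0], "twist": 0}, {"grip": 0.0, "delta_pos": [0, 0, 0], "twist": 0}, {"grip": 0.0, "delta_pos": [0, 0, 0], "twist": 0}, {"grip": 0.0, "delta_pos": [0, 0, 0], "twist": 0}, {"grip": 0.0, "delta_pos": [0, 0, 0], "twist": 0}], "force": 40}}

```text
clock: 10.3
position: [0.5727, 0.0004, 0.0555]
ee_rot: [0.702, 0.096, 0.7, -0.096]
contact_force: [-1.3, -1.0, 6.1]
width: 0.0087
```

Request:
{"method": "step_arm", "body": {"increments": [{"grip": 0.0, "delta_pos": [0, 0, 0.006], "twist": 0}, {"grip": 0.0, "delta_pos": [0, 0, 0.01], "twist": 0}, {"grip": 0.0, "delta_pos": [0, 0, 0.012], "twist": 0}, {"grip": 0.0, "delta_pos": [0, 0, 0.014], "twist": 0}, {"grip": 0.0, "delta_pos": [0, 0, 0.014], "twist": 0}, {"grip": 0.0, "delta_pos": [0, 0, 0.014], "twist": 0}, {"grip": 0.0, "delta_pos": [0, 0, 0.02], "twist": 0}, {"grip": 0.0, "delta_pos": [0, 0, 0.02], "twist": 0}, {"grip": 0.0, "delta_pos": [0, 0, 0.02], "twist": 0}, {"grip": 0.0, "delta_pos": [0, 0, 0.01], "twist": 0}]}}

```text
clock: 11.13
position: [0.5727, 0.0006, 0.1972]
ee_rot: [0.702, 0.096, 0.699, -0.096]
contact_force: [0.8, 0.7, -0.4]
width: 0.0091
```

```bash
python3 - <<'E'
from h import *
d=pickle.load(open("d0.pkl","rb"))
g3=pickle.load(open("w2.pkl","rb"));g1=pickle.load(open("w1.pkl","rb"))
# base disc centre (z~.002) from w1,w2 ; rim from w1
print("base w1",onz(g1,np.array([700,157])/1.4,.002).round(4),"base w2",onz(g3,np.array([709,101])/1.4,.002).round(4))
print("rim w1 left/top/bottom",[onz(g1,np.array(u)/1.4,.058).round(4) for u in((748,109),(742,210))])
print("rim w2 top/bot",[onz(g3,np.array(u)/1.4,.058).round(4) for u in((780,24),(780,167))])
E
```

```text
base w1 [0.4593 0.2659 0.002 ] base w2 [0.4592 0.2651 0.002 ]
rim w1 left/top/bottom [array([0.4244, 0.2682, 0.058 ]), array([0.4923, 0.2583, 0.058 ])]
rim w2 top/bot [array([0.4264, 0.2691, 0.058 ]), array([0.4943, 0.2631, 0.058 ])]
```

Request:
{"method": "step_arm", "body": {"increments": [{"grip": 0.0, "delta_pos": [-0.0095, 0.022, 0], "twist": -4}, {"grip": 0.0, "delta_pos": [-0.0095, 0.022, 0], "twist": -6.4}, {"grip": 0.0, "delta_pos": [-0.0095, 0.022, 0], "twist": -6.4}, {"grip": 0.0, "delta_pos": [-0.0095, 0.022, 0], "twist": -6.4}, {"grip": 0.0, "delta_pos": [-0.0095, 0.022, 0], "twist": -6.4}, {"grip": 0.0, "delta_pos": [-0.0095, 0.022, 0], "twist": -6.4}, {"grip": 0.0, "delta_pos": [-0.0095, 0.022, 0], "twist": -6.4}, {"grip": 0.0, "delta_pos": [-0.0095, 0.022, 0], "twist": -6.4}, {"grip": 0.0, "delta_pos": [-0.0095, 0.022, 0], "twist": -6.4}, {"grip": 0.0, "delta_pos": [-0.0095, 0.022, 0], "twist": -6.4}]}}

```text
clock: 11.97
position: [0.4757, 0.2216, 0.194]
ee_rot: [0.551, 0.442, 0.552, -0.443]
contact_force: [0.7, 0.1, -0.2]
width: 0.0088
```

Request:
{"method": "step_arm", "body": {"increments": [{"grip": 0.0, "delta_pos": [-0.0095, 0.022, 0], "twist": -6.4}, {"grip": 0.0, "delta_pos": [-0.0095, 0.022, 0], "twist": -6.4}, {"grip": 0.0, "delta_pos": [0, 0, 0], "twist": 0}, {"grip": 0.0, "delta_pos": [0, 0, 0], "twist": 0}, {"grip": 0.0, "delta_pos": [0, 0, -0.01], "twist": 0}, {"grip": 0.0, "delta_pos": [0, 0, -0.015], "twist": 0}, {"grip": 0.0, "delta_pos": [0, 0, -0.015], "twist": 0}, {"grip": 0.0, "delta_pos": [0, 0, -0.01], "twist": 0}, {"grip": 0.0, "delta_pos": [0, 0, 0], "twist": 0}, {"grip": 0.0, "delta_pos": [0, 0, 0], "twist": 0}]}}

```text
clock: 12.8
position: [0.4576, 0.2638, 0.1433]
ee_rot: [-0.5, -0.5, -0.5, 0.501]
contact_force: [0.0, -0.2, -1.0]
width: 0.0092
```

```bash
python3 - <<'E'
from h import *
from rig import manip
s=manip.get_state();q=s["ee_rot"];R=Ro.from_quat([*q[1:],q[0]]).as_matrix()
print(s["clock"],s["position"].round(4),s["width"],"yaw",np.degrees(np.arctan2(R[1,1],R[0,1])),s["contact_force"].round(1))
ims=[]
for n,(x,y) in(("side",(264,180)),("scene",(178,215))):
    g=manip.get_image(n);pickle.dump(g,open(n+"f.pkl","wb"))
    c=g["img"][y-75:y+60,x-65:x+65,::-1];ims.append(cv2.resize(c,None,fx=3,fy=4.4 if 0 else 3,interpolation=3))
m=cv2.convertScaleAbs(np.hstack(ims),alpha=1.5);cv2.imwrite("pics/f.png",m);print(m.shape)
E
```

```text
12.8 [0.4576 0.2638 0.1433] 0.009223501496721194 yaw -0.019845325893161812 [ 0.  -0.2 -1. ]
(405, 780, 3)
```

View pics/f.png

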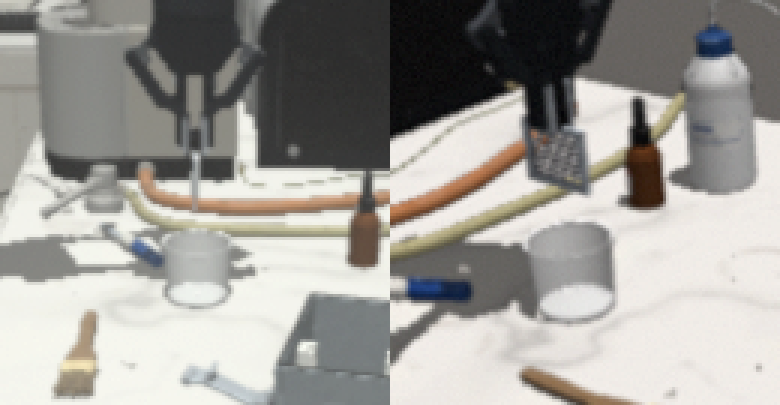

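Held plate: it is upright, edge-on in the side view at (195,180), above the cup rim at (198,237). In the scene view its lower edge is centred near (558,185) and the rim near (571,232). I'll check these against the projection.

```bash
python3 - <<'E'
from h import *
for n,(x,y) in(("side",(264,180)),("scene",(178,215))):
    g=pickle.load(open(n+"f.pkl","rb"));o=np.array([x-65,y-75]);k=0 if n=="side" else 390
    f=lambda P:((proj(g,P)-o)*3+[k,0]).round(0).tolist()
    print(n,"plate bottom ends",f([[.4576,.296,.099],[.4576,.232,.099]]),"cup rim c",f([.459,.265,.058]),"cup base c",f([.459,.265,0]))
    t=np.linspace(0,6.28,60);P=(proj(g,np.c_[.459+.035*np.cos(t),.265+.035*np.sin(t),0*t+.058])-o)*3+[k,0];print("rim box",P.min(0),P.max(0))
E
```

```text
side plate bottom ends [[193.0, 191.0], [194.0, 211.0]] cup rim c [[195.0, 242.0]] cup base c [[195.0, 298.0]]
rim box [158.25442404 229.45092546] [231.79297318 254.33710473]
scene plate bottom ends [[531.0, 176.0], [591.0, 193.0]] cup rim c [[568.0, 234.0]] cup base c [[576.0, 303.0]]
rim box [520.75688232 215.18891199] [614.25637722 254.26286603]
```

Request:
{"method": "step_arm", "body": {"increments": [{"grip": 0.0, "delta_pos": [0.002, 0, -0.005], "twist": 0}, {"grip": 0.0, "delta_pos": [0.001, 0, -0.005], "twist": 0}, {"grip": 0.0, "delta_pos": [0, 0, 0], "twist": 0}, {"grip": 0.0, "delta_pos": [0, 0, 0], "twist": 0}, {"grip": 0.0, "delta_pos": [0, 0, 0], "twist": 0}, {"grip": 0.0, "delta_pos": [0, 0, 0], "twist": 0}, {"grip": 0.0, "delta_pos": [0, 0, 0], "twist": 0}, {"grip": 0.0, "delta_pos": [0, 0, 0], "twist": 0}]}}

```text
clock: 13.57
position: [0.4607, 0.2647, 0.1342]
ee_rot: [0.5, 0.5, 0.5, -0.5]
contact_force: [-0.6, 0.3, -0.2]
width: 0.0092
```

```bash
python3 - <<'E'
from h import *
from rig import manip
g=manip.get_image("scene");mark(g,np.zeros((0,3))+1 if 0 else [[.46,.265,.089]],"end")
E
```

```text
(no output)
```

View pics/end.png

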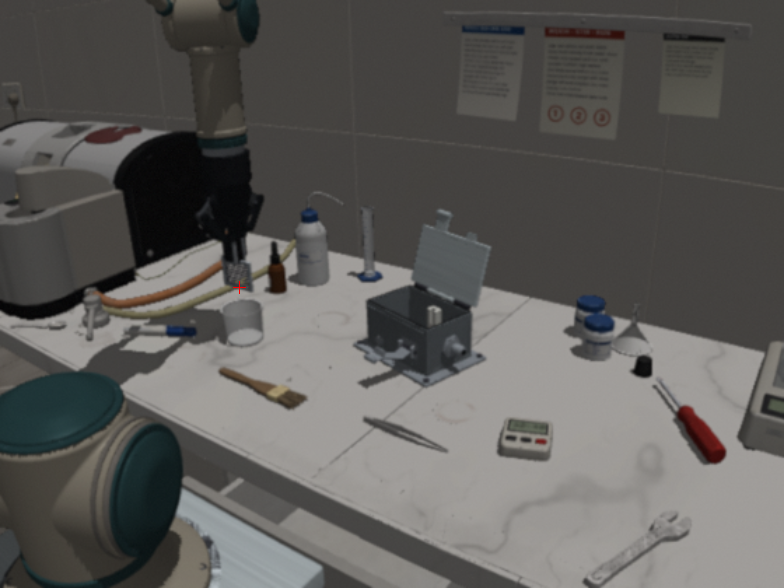

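The cover stands open past upright (450,260) and the latch is forward. The plate is held above the cup with its lower edge at the mark (239,287), and the other items are where they were.

```bash
python3 -c "
from rig import manip
print(manip.sign_off())"
```

```text
the job is handed in; nothing more can be done
None
```

The strainer plate is out of the housing and held above the sample cup. I handed the job in at about 13.6 s of the 54 s allowed.

- **Latch:** I swung the lever forward to about 1.2 rad, and a wrist picture confirmed it there.
- **Cover:** I lifted it by the tab and laid it back to about 1.9 rad. It stayed open after release and still stood open in the last picture.
- **Plate:** I drew it straight up by the grip and turned it so its mesh face is parallel to the front edge of the worktop; the tool yaw read -0.02°. It is held upright, with its lower edge about 30 mm over the cup's rim.
- **Last checks:** The opening of 9 mm shows the grip is held, and contact force is under 1 N. The cup, timer, tweezers and brush look unmoved in the last picture; I did not re-measure them.
- **Disagreement:** The two fixed cameras placed the cup about 2 mm farther out than the wrist camera did. I corrected for that by moving the plate 3 mm outward before handing in.

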